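# Open the disc cutter's latch and hold the punch raised

## Task

On the steel disc cutter, flip the hold-down latch up and over, all the way back to its open stop. Then grip the punch and draw it straight up 30 mm, so that a sheet can be slid in beneath it while its foot stays in the guide bore; do not jam it or pull it right out. The job ends with the punch still gripped and held still at that height; leave the other things on the bench where they are.

Things in the scene. Friction and masses are not known exactly. Their poses are not given: they have to be found in the camera images.
- cutter: disc cutter, a steel block fixed to the bench; origin on the bench under the vertical bore's axis; z up, x from the bore towards the latch's hinge. Spans x -40 to 60, y -40 to 40, z 0 to 64 mm; sheet slot at z 22 to 30, open at the -x end. Lower layer is the die, the upper (z 30 to 64) guides the punch. Two cheeks (x 34 to 67, y within +-19, up to z 122 mm) carry the hinge
- bore_mouth (a point): point on the bore's axis in the block's top face, 64 mm above the bench; axes as the cutter's. The bore is 17 mm wide and runs straight down through the guide layer (34 mm), past the slot and into the die, to a floor 10 mm above the bench
- punch: loose steel punch, 0.15 to 0.3 kg, in the bore; origin at its foot's centre, z up its axis. Shank 16 mm diameter, 72 mm long; above it the round head to grip, 24 mm diameter, 26 mm tall. Home: foot on the bore's floor, head 18 to 44 mm above the block. A dark groove 44 to 47 mm above the foot is hidden in the bore at home and shows 20 to 23 mm above the block once raised 30 mm
- latch (a joint): angle of the hold-down latch on its horizontal hinge: 0 = closed, lying level 1.5 mm over the punch's head (starts so); grows as the handle rises and goes over, away from the punch; 2.5 = fully open on its stop (open is above 2.3). Hardly any friction; its weight (0.12 kg) keeps it at either stop
- latch_hinge (a point): point on the hinge axis, at x 45, y 0, z 113.5 mm in the cutter's frame; axes as the cutter's. The hinge axis is y; at latch angle a the handle's middle is at x = 45 - 85 cos a, y = 0, z = 113.5 + 85 sin a mm in the cutter's frame
- latch_bar (a point): middle of the latch's handle, a round black crossbar 12 mm diameter, 104 mm long, parallel to the hinge axis and 85 mm from it, at the end of a steel arm 12 mm wide that meets it at its middle. The arm blocks the middle: pinch either half, about 34 mm from the middle, across the bar; it rolls in the fingers as the latch turns
- spare_punch: small spare punch, 56 mm tall, standing on its 18 mm wide collar; bystander, must stay; its origin is the centre of its underside
- dish: white ceramic dish, 68 mm wide, 22 mm tall; bystander, must stay; its origin is the centre of its underside
- mallet: brass-headed hammer, 200 mm long, lying; bystander, must stay; its origin is on the bench, under its handle
- flux_jar: amber glass jar, 56 mm wide, 75 mm tall; bystander, must stay; its origin is the centre of its underside
- ring_mandrel: tapered steel ring mandrel standing on a 60 mm foot, 150 mm tall; bystander, must stay; its origin is the centre of its underside
- dapping_cube: brass cube, 50 mm; bystander, must stay; its origin is the centre of its underside
- solder_spool: aluminium spool, 52 mm wide, 40 mm tall; bystander, must stay; its origin is the centre of its underside
Not all that is in view belongs to the job. Leave any pink or red look-alike of the cutter alone.

How it is judged:
By the outcome, as a careful person would: the job done as asked, in the order asked, and still so for the second after the job is handed in, while the arm keeps its last pose, push and grip.
It also fails if it takes over 58 s, if anything falls off the work surface, if the arm or the gripper's body presses on something with over 40 N, if the wrist force passes 120 N, or if a joint passes its speed limit or range.

## Robot

A 6-joint arm with a two-finger parallel gripper is mounted at the origin on the work surface. World frame = base frame: x ahead of the robot, y to its left, z up, the work surface at z = 0. Lengths are in m, angles in rad, forces in N, time in s.
With the tool pointing down it reaches from about 0.35 to 0.975 m from the base axis. Payload 4.9 kg.
Tool frame: the origin (TCP) lies at the very end of the fingers, on their centre line; the grasp point (between the pads) lies 19 mm behind it; z points along the fingers, y is the line along which they close (so a half turn about z gives the same grasp; the last joint's range is limited). The gripper opens to 85 mm and grips with 20 to 120 N. Pads are 22 mm wide; open, the fingers measure 114 mm over their backs; the gripper's body (76 mm by 85 mm) begins 54 mm behind the grasp point. The pads swing forward as they close: fully open they stand 13 mm farther back than shut.
Start: joints at [1.113, 0.053, 1.613, -0, 1.476, -0.119], TCP at [0.208, 0.589, 0.231] pointing down, gripper open.
Joint ranges: [-3.01, 3.01], [-1.01, 2.22], [0.06, 2.58], [-1.02, 4.17], [0.09, 2.62], [-3.14, 3.14]. Speed limits (rad/s): [2.57, 2.57, 3.14, 3.14, 3.14, 3.14].

## Interface

Orientations are given as a rotation vector (axis times angle).
In Python, from station import * gives the robot as it stands.
- The arm moves only by the shell command python3 -m crank 'ROWS' [OPENING] [FORCE]. ROWS is JSON, a list of rows, each an object with "offset": the shift along the tool's x, y, z in m, a list of three; "twist": the turn, a rotation vector about the tool's x, y, z in degrees, a list of three. In form: [{"offset": [x, y, z], "twist": [rx, ry, rz]}, ...]. A call has 1 to 20 rows; each row is the pose to reach, as a shift and turn from the pose commanded when the call began, along the tool's axes at that moment; what a row does not reach only later rows make up. A row lasts 1/8 s, in which the tool goes at most 62.5 mm and 10.7 degrees, less where a joint would pass 70% of its speed; a pose out of reach is approached as far as the arm can. A call with a gripper value outside its range is refused whole. OPENING is the opening, from 0 (shut) to 1 (fully open), set as the call begins (- or left out, the last holds). The fingers move at their own pace and stop on an object; FORCE is the grip in N (left out, the last holds). Time passes only in rows, so rows that repeat a pose let the fingers close. It gives the time, the measured TCP pose, the force, the opening and the grip force at its end, in the units of the state.
- get_obs(): the state, without advancing time (a new reading comes with each control period).
- get_image(name): name is "scene" or "top"; returns the picture (480x640x3 uint8, red, green, blue); there is no depth.
- get_calibration(name): a dict with "intrinsics" (3x3 intrinsics, pixels), "k1" (the pictures are not rectified: a ray, as slopes to the right and down, at radius r is drawn at 1 + k1 r^2 times it, then the intrinsics apply), "world_from_camera" (4x4, takes a point from camera to world coordinates). Camera axes: x right, y up, looking along -z (the intrinsics and any distortion apply to the point x, -y, -z); pixel columns grow to the right and rows downward; lengths in m; the calibration is good to about 2 mm. A picture is of the moment at which its call begins. get_calibration takes no time and is no camera call.
- finish_job(): hands the job in; it is judged then, once.
Trained networks look in the newest picture that a camera, given by its name, has taken for a name from the list of things; names that differ only in an ending like _2 or _b are one class to them, and where a whole thing is asked for, a point or a joint stands for the part that bears it (a point fixed in the world has none). Each returns a list of dicts, best first, with "confidence" (0 to 1); they miss things now and then, are a little off and sometimes report something else, mostly with a low value. They report only what shows in the picture. A call takes as long as a camera call. They do not tell look-alikes from the thing itself.
- cut_out(query, camera): "region" (480x640 bool, what is visible of it) and "rect" ([centre column, centre row, width, height] in pixels, round what is visible of it).
The state is a dict: "t": time; "q": joint angles; "dq": joint speeds; "effort": joint torques, N m; "tool_pos": TCP position; "tool_rot": TCP orientation; "contact_force": force on the tool from outside, world axes, zero at the start; "wrist_torque": the same for the moment, N m; "opening": finger opening in m; "grip_force": force on a finger pad.
Only numpy, scipy, OpenCV 4.12 (cv2) and the standard library are available. Lean on these libraries where they do the work, as an engineer would, in place of code of your own. Each camera call takes 0.05 s, during which the arm holds its last target. There are 200 camera calls.

## Working session

There is one attempt and no reset: what is moved stays moved. The work goes in short steps, Python scripts to look and compute and a shell command to move; the robot and the scene stay as the last step left them, time stands still between calls to the robot, and variables do not carry over. Pictures are saved under pics/ and viewed, at most 10 in all, crops included, and the job is handed in when it is done.

```bash
mkdir -p pics; ls
python3 - <<'E'
from station import *
import cv2,numpy as np
for c in("scene","top"):
    im=get_image(c); cv2.imwrite(f"pics/{c}0.png",im[:,:,::-1]); k=get_calibration(c)
    print(c,np.round(k["intrinsics"],1).tolist(),k["k1"],np.round(k["world_from_camera"],4).tolist())
    for q in("cutter","latch_bar","punch"):
        for r in cut_out(q,c)[:3]: print(q,round(r["confidence"],2),np.round(r["rect"]))
o=get_obs();print(o)
E
```

```text
pics
scene [[573.1, 0.0, 318.6], [0.0, 573.1, 238.4], [0.0, 0.0, 1.0]] 0.025775637891701002 [[-0.8432, -0.3956, 0.3639, 0.9223], [0.5375, -0.6172, 0.5746, 0.6729], [-0.0027, 0.6801, 0.7331, 0.9954], [0.0, 0.0, 0.0, 1.0]]
cutter 0.93 [295. 177.  49.  69.]
cutter 0.81 [291. 268.  67.  83.]
cutter 0.61 [311. 347.  71.  89.]
latch_bar 0.94 [300. 159.  40.  35.]
latch_bar 0.87 [316. 327.  54.  55.]
latch_bar 0.74 [400. 286.  48.  47.]
punch 0.49 [462. 392.  39.  46.]
top [[557.2, 0.0, 317.7], [0.0, 557.2, 239.5], [0.0, 0.0, 1.0]] 0.00500614056083436 [[-0.0237, 0.9963, -0.0822, 0.356], [-0.9997, -0.0235, 0.0023, -0.0275], [0.0004, 0.0823, 0.9966, 1.5539], [0.0, 0.0, 0.0, 1.0]]
cutter 0.94 [409. 269.  54.  51.]
cutter 0.9 [248. 189.  44.  48.]
cutter 0.82 [318. 210.  52.  50.]
latch_bar 0.92 [415. 272.  42.  45.]
latch_bar 0.89 [249. 188.  42.  40.]
latch_bar 0.89 [246. 260.  36.  42.]
{'t': 0.4, 'q': array([ 1.11294359e+00,  5.27842054e-02,  1.61309388e+00, -8.75674091e-06,
        1.47600086e+00, -1.19007344e-01]), 'dq': array([-0.00168014, -0.00151419, -0.00234235, -0.00153948,  0.00079716,
       -0.00090986]), 'effort': array([-8.15642380e-07, -3.93050373e+01, -3.69811964e+01, -1.42968433e-04,
        2.46917225e-03,  9.50037276e-06]), 'tool_pos': array([0.2077093 , 0.58936654, 0.23113538]), 'tool_rot': array([-5.29700810e-01, -3.09654035e+00,  4.35010431e-04]), 'contact_force': array([-0.06454359,  0.05176988,  0.1016597 ]), 'wrist_torque': array([-0.02403282,  0.00654122, -0.02870746]), 'grip_force': 0.0, 'opening': 0.08546081567591444}
```

View pics/scene0.png

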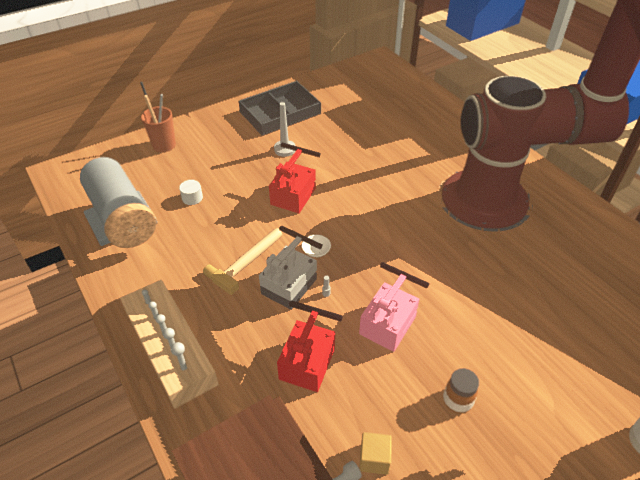

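View pics/top0.png

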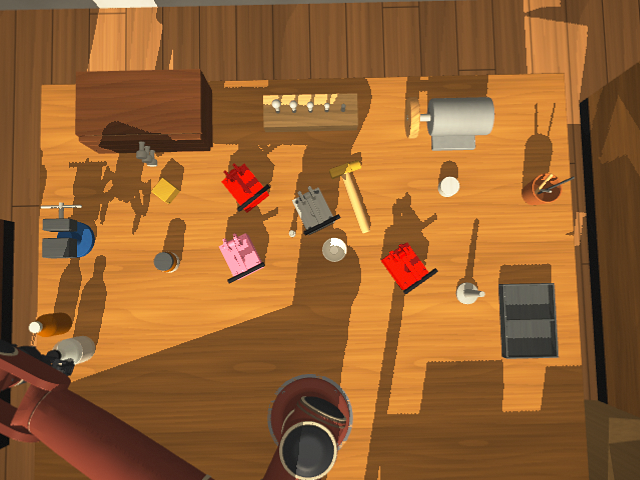

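The steel cutter is at about (290,268) in scene and (317,209) in top. Its handle points to the robot, with the ends at about (307,233) and (339,218) in top. The dish (335,249) and the spare punch (292,233) are close by, and the red and pink ones are decoys. Next I fit the cutter's pose to both silhouettes.

```bash
cat > h.py <<'E'
from station import *
import cv2,numpy as np
from scipy.optimize import minimize
from scipy.spatial.transform import Rotation as R
def proj(P,c):
    k=get_calibration(c);T=np.linalg.inv(k["world_from_camera"]);P=np.atleast_2d(P)@T[:3,:3].T+T[:3,3]
    s=np.c_[P[:,0]/-P[:,2],-P[:,1]/-P[:,2]];s=s*(1+k["k1"]*(s**2).sum(1))[:,None]
    return s@k["intrinsics"][:2,:2].T+k["intrinsics"][:2,2]
def plane(uv,c,z):
    k=get_calibration(c);n=(np.array(uv)-k["intrinsics"][:2,2])/k["intrinsics"][0,0];s=n.copy()
    for _ in range(5): s=n/(1+k["k1"]*(s@s))
    W=k["world_from_camera"];d=W[:3,:3]@np.array([s[0],-s[1],-1]);return W[:3,3]+d*(z-W[2,3])/d[2]
def box(a,b,c,d,e,f): return np.array([[x,y,z] for x in(a,b) for y in(c,d) for z in(e,f)])/1000
def toW(P,p): 
    c,s=np.cos(p[2]),np.sin(p[2]);return np.c_[p[0]+c*P[:,0]-s*P[:,1],p[1]+s*P[:,0]+c*P[:,1],P[:,2]]
BOX=[box(-40,60,-40,40,0,64),box(34,67,-19,-12,64,122),box(34,67,12,19,64,122),box(-46,-34,-52,52,107.5,119.5),box(-40,45,-6,6,108,119)]
def mask(p,c,boxes=BOX,S=4):
    m=np.zeros((480*S,640*S),np.uint8)
    for b in boxes:
        h=cv2.convexHull(np.round((proj(toW(b,p),c)+.5)*S).astype(np.int32)); cv2.fillConvexPoly(m,h,1)
    return cv2.resize(m.astype(np.float32),(640,480),interpolation=cv2.INTER_AREA)
E
python3 - <<'E'
from h import *
reg={}
for c,u in(("top",(317,210)),("scene",(290,268))):
    im=get_image(c); rs=cut_out("cutter",c)
    r=min(rs,key=lambda r:np.hypot(*(np.array(r["rect"][:2])-u))); reg[c]=r["region"].astype(np.float32); print(c,np.round(r["rect"],1),r["confidence"],reg[c].sum())
f=lambda p:sum(np.abs(mask(p,c)-reg[c]).sum()for c in reg)
p0=plane((318,210),"top",.05);best=None
for y in np.arange(-.2,1.0,.1):
    s=np.array([[0,0,0],[.02,0,0],[0,.02,0],[0,0,.2]])+[p0[0],p0[1],y]
    o=minimize(f,s[0],method="Nelder-Mead",options=dict(initial_simplex=s,xatol=1e-4,fatol=1))
    if best is None or o.fun<best.fun: best=o
p=best.x;print(p,best.fun,np.degrees(p[2]));np.save("p.npy",p)
out=[]
for c,(u,v) in(("top",(317,212)),("scene",(298,262))):
    im=get_image(c)[v-50:v+50,u-50:u+50,::-1];S=6;a=cv2.resize(im,None,fx=4,fy=6,interpolation=cv2.INTER_CUBIC)
    for b in BOX+[box(-8,8,-8,8,0,0)+[0,0,.108]]:
        h=cv2.convexHull(((proj(toW(b,p),c)+.5-[u-50,v-50])*[4,6]).astype(np.int32));cv2.polylines(a,[h],1,(0,255,0),1)
    out.append(a)
cv2.imwrite("pics/fit.png",np.hstack(out))
for q in("dish","spare_punch","mallet","ring_mandrel"):
    for r in cut_out(q,"top")[:1]: print(q,r["confidence"],np.round(plane(r["rect"][:2],"top",.02),3))
E
```

```text
top [319.8 212.4  46.8  49.2] 0.88 1244.0
scene [287.5 267.6  65.8  81.1] 0.81 2788.0Traceback (most recent call last):
  File "<stdin>", line 10, in <module>
    res = _minimize_neldermead(fun, x0, args, callback, bounds=bounds,
                               **options)
    fxr = func(xr)
    fx = function(np.copy(x), *(wrapper_args + args))
  File "<stdin>", line 6, in <lambda>
  File "<stdin>", line 6, in <genexpr>
  File "h.py", line 20, in mask
    h=cv2.convexHull(np.round((proj(toW(b,p),c)+.5)*S).astype(np.int32)); cv2.fillConvexPoly(m,h,1)
                               ~~~~^^^^^^^^^^^^
  File "h.py", line 6, in proj
    k=get_calibration(c);T=np.linalg.inv(k["world_from_camera"]);P=np.atleast_2d(P)@T[:3,:3].T+T[:3,3]
ValueError: time passes only in moves, steps and waits
```

get_calibration can't be called that often, so I'll cache it.

```bash
sed -i 's/^from scipy.optimize/import functools\nget_calibration=functools.lru_cache(get_calibration)\nfrom scipy.optimize/' h.py
cat > fit.py <<'E'
from h import *
reg={};ims={}
for c,u in(("top",(317,210)),("scene",(290,268))):
    ims[c]=get_image(c); rs=cut_out("cutter",c)
    r=min(rs,key=lambda r:np.hypot(*(np.array(r["rect"][:2])-u))); reg[c]=r["region"].astype(np.float32)
f=lambda p:sum(np.abs(mask(p,c)-reg[c]).sum()for c in reg)
p0=plane((318,210),"top",.05);best=None
for y in np.arange(-.2,1.0,.15):
    s=np.array([[0,0,0],[.02,0,0],[0,.02,0],[0,0,.2]])+[p0[0],p0[1],y]
    o=minimize(f,s[0],method="Nelder-Mead",options=dict(initial_simplex=s,xatol=1e-4,fatol=1))
    if best is None or o.fun<best.fun: best=o
p=best.x;print(p,best.fun,np.degrees(p[2]));np.save("p.npy",p)
out=[]
for c,(u,v) in(("top",(317,212)),("scene",(298,262))):
    a=cv2.resize(ims[c][v-50:v+50,u-50:u+50,::-1],None,fx=4,fy=6,interpolation=cv2.INTER_CUBIC)
    for b in BOX:
        h=cv2.convexHull(((proj(toW(b,p),c)+.5-[u-50,v-50])*[4,6]).astype(np.int32));cv2.polylines(a,[h],1,(0,255,0),1)
    out.append(a)
cv2.imwrite("pics/fit.png",np.hstack(out))
for q in("dish","spare_punch","mallet","ring_mandrel"):
    for r in cut_out(q,"top")[:1]: print(q,r["confidence"],np.round(plane(r["rect"][:2],"top",.02),3))
E
time python3 fit.py
```

```text
[ 0.55154034 -0.02542128  0.44266527] 475.1875 25.362851725266992
dish 0.64 [ 0.452 -0.076  0.02 ]
mallet 0.61 [ 0.604 -0.12   0.02 ]
ring_mandrel 0.82 [ 0.332 -0.447  0.02 ]
real	0m17.113s
user	0m19.826s
sys	0m3.743s
```

View pics/fit.png

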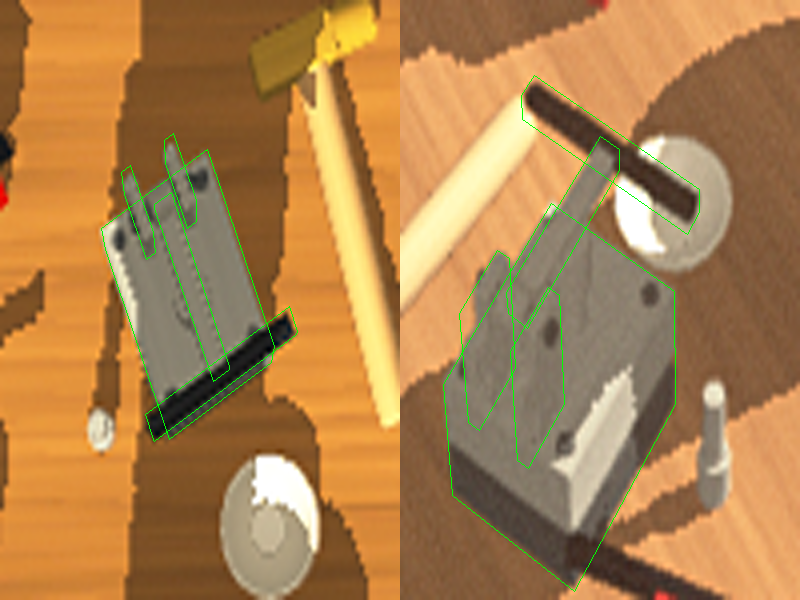

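The fit is very tight: cutter at (0.5515, -0.0254), yaw 25.4°. Next I work out the approach to the bar's −y half, with the fingers closing along cutter x.

```bash
cat >> h.py <<'E'
def go(x,y,z,yc):
    """offset (mm) and twist (deg) from the present pose to TCP at cutter-frame mm x,y,z, pointing down, closing line at yc deg from the cutter's x"""
    p=np.load("p.npy");o=get_obs();R0=R.from_rotvec(o["tool_rot"])
    t=toW(np.array([[x,y,z]])/1000,p)[0];best=None
    for k in(0,180):
        a=p[2]+np.radians(yc+k);Y=np.array([np.cos(a),np.sin(a),0]);Z=np.array([0,0,-1.]);M=R.from_matrix(np.c_[np.cross(Y,Z),Y,Z])
        w=(R0.inv()*M).as_rotvec(degrees=True)
        if best is None or np.linalg.norm(w)<np.linalg.norm(best): best=w
    print("off mm",np.round(R0.inv().apply(t-o["tool_pos"])*1000,1),"twist",np.round(best,1),"t",o["t"])
def cut():
    """present TCP and force in the cutter's frame (mm, N)"""
    p=np.load("p.npy");o=get_obs();r=R.from_euler("z",-p[2])
    print("TCP",np.round(r.apply(o["tool_pos"]-[p[0],p[1],0])*1000,1),"F",np.round(r.apply(o["contact_force"]),1),"T",np.round(r.apply(o["wrist_torque"]),2),"open",round(o["opening"]*1000,1),"grip",round(o["grip_force"],1),"t",o["t"],"q",np.round(o["q"],2))
E
python3 -c "
from h import *
go(-40,-34,170,0)"
```

```text
off mm [-524.2 -518.    61.3] twist [ 0.  -0.  45.2] t 1.0
```

```bash
python3 -m crank '[{"offset":[-0.03,-0.03,0],"twist":[0,0,3]},{"offset":[-0.07,-0.07,0],"twist":[0,0,6]},{"offset":[-0.11,-0.11,0],"twist":[0,0,9]},{"offset":[-0.15,-0.15,0],"twist":[0,0,12]},{"offset":[-0.19,-0.19,0],"twist":[0,0,16]},{"offset":[-0.23,-0.23,0],"twist":[0,0,20]},{"offset":[-0.27,-0.27,0],"twist":[0,0,24]},{"offset":[-0.31,-0.31,0],"twist":[0,0,28]},{"offset":[-0.35,-0.35,0],"twist":[0,0,32]},{"offset":[-0.39,-0.39,0.01],"twist":[0,0,36]},{"offset":[-0.43,-0.43,0.02],"twist":[0,0,40]},{"offset":[-0.47,-0.47,0.03],"twist":[0,0,43]},{"offset":[-0.5,-0.5,0.045],"twist":[0,0,45.2]},{"offset":[-0.524,-0.518,0.061],"twist":[0,0,45.2]},{"offset":[-0.524,-0.518,0.061],"twist":[0,0,45.2]},{"offset":[-0.524,-0.518,0.061],"twist":[0,0,45.2]}]' 1
python3 - <<'E'
from h import *
cut(); go(-40,-34,95,0)
im=get_image("scene")[160:360,180:440,::-1];cv2.imwrite("pics/a.png",cv2.resize(im,None,fx=3,fy=3))
E
```

```text
t: 3.0
tool_pos: [0.5297, -0.0728, 0.1706]
tool_rot: [-1.679, -2.655, -0.0]
contact_force: [-0.3, -0.3, -0.3]
opening: 0.0852
grip_force: 0.0
TCP [-40.1 -33.5 170.6] F [-0.4 -0.2 -0.3] T [-0.02 -0.03 -0.01] open 85.2 grip 0.0 t 3.0 q [-0.28 -0.12  1.88  0.    1.38 -0.72]
off mm [-0.6  0.1 75.6] twist [ 0. -0.  0.] t 3.0
```

View pics/a.png

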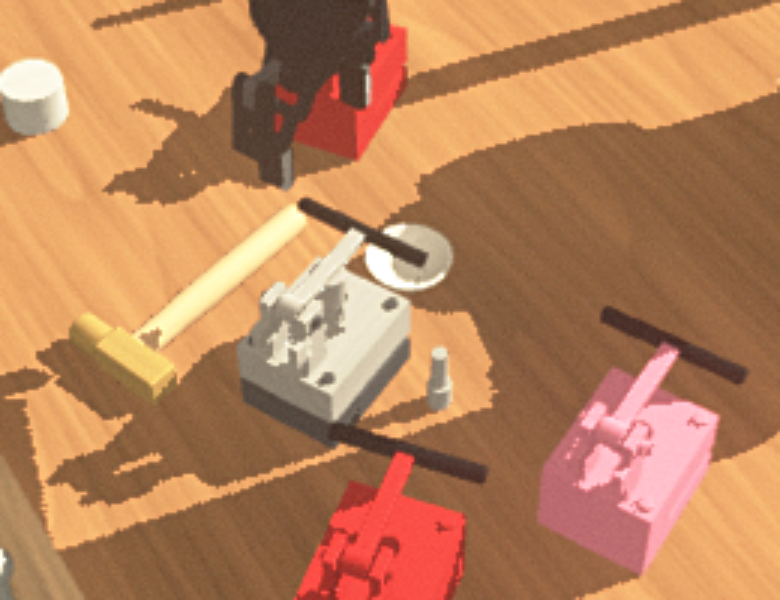

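The fingers straddle the handle's far half, seen above it at crop (280,180) and (360,100). Descend and pinch.

```bash
python3 -m crank '[{"offset":[0,0,0.03],"twist":[0,0,0]},{"offset":[0,0,0.055],"twist":[0,0,0]},{"offset":[0,0,0.075],"twist":[0,0,0]},{"offset":[0,0,0.075],"twist":[0,0,0]}]' 1 && python3 -m crank '[{"offset":[0,0,0],"twist":[0,0,0]},{"offset":[0,0,0],"twist":[0,0,0]},{"offset":[0,0,0],"twist":[0,0,0]},{"offset":[0,0,0],"twist":[0,0,0]},{"offset":[0,0,0],"twist":[0,0,0]},{"offset":[0,0,0],"twist":[0,0,0]},{"offset":[0,0,0],"twist":[0,0,0]},{"offset":[0,0,0],"twist":[0,0,0]}]' 0 25;  python3 - <<'E'
from h import *
cut()
im=get_image("scene")[180:330,200:400,::-1];cv2.imwrite("pics/b.png",cv2.resize(im,None,fx=4,fy=4))
E
```

```text
t: 3.55
tool_pos: [0.5286, -0.0724, 0.0939]
tool_rot: [-1.676, -2.654, 0.001]
contact_force: [0.0, -0.3, 0.0]
opening: 0.0857
grip_force: 0.0
t: 4.55
tool_pos: [0.5289, -0.074, 0.0958]
tool_rot: [-1.678, -2.654, 0.004]
contact_force: [-5.2, -2.5, 4.7]
opening: 0.0108
grip_force: 24.4
TCP [-41.3 -34.2  95.8] F [-5.8  0.   4.7] T [0.05 0.84 0.01] open 10.8 grip 24.4 t 4.55 q [-0.28 -0.04  1.94 -0.    1.24 -0.72]
```

View pics/b.png

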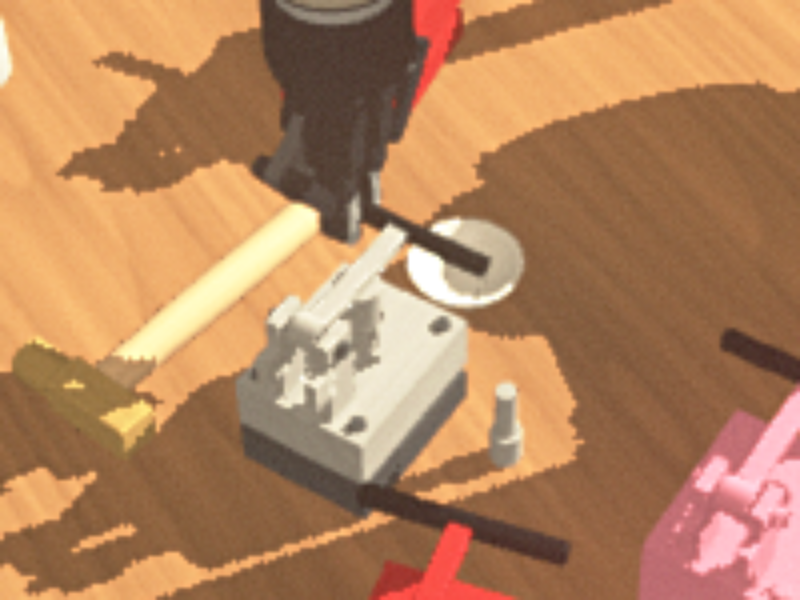

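Pinched, with the bar in the pads. In the tool's axes, y is cutter +x and z is down. First half of the arc (a up to 1.25), trimmed by 1 mm to ease the side force.

```bash
python3 -m crank '[{"offset":[0,-0.0005,-0.0053],"twist":[0,0,0]},{"offset":[0,-0.0003,-0.0106],"twist":[0,0,0]},{"offset":[0,0.0005,-0.0158],"twist":[0,0,0]},{"offset":[0,0.0016,-0.021],"twist":[0,0,0]},{"offset":[0,0.0031,-0.0261],"twist":[0,0,0]},{"offset":[0,0.0049,-0.0311],"twist":[0,0,0]},{"offset":[0,0.007,-0.036],"twist":[0,0,0]},{"offset":[0,0.0094,-0.0407],"twist":[0,0,0]},{"offset":[0,0.0121,-0.0453],"twist":[0,0,0]},{"offset":[0,0.0151,-0.0497],"twist":[0,0,0]},{"offset":[0,0.0183,-0.0539],"twist":[0,0,0]},{"offset":[0,0.0218,-0.0579],"twist":[0,0,0]},{"offset":[0,0.0255,-0.0617],"twist":[0,0,0]},{"offset":[0,0.0295,-0.0652],"twist":[0,0,0]},{"offset":[0,0.0337,-0.0685],"twist":[0,0,0]},{"offset":[0,0.0381,-0.0715],"twist":[0,0,0]},{"offset":[0,0.0426,-0.0743],"twist":[0,0,0]},{"offset":[0,0.0473,-0.0767],"twist":[0,0,0]},{"offset":[0,0.0522,-0.0788],"twist":[0,0,0]},{"offset":[0,0.0572,-0.0807],"twist":[0,0,0]}]' - 25;  python3 -c "
from h import *
cut()"
```

```text
t: 7.1
tool_pos: [0.5823, -0.049, 0.1787]
tool_rot: [1.678, 2.653, 0.001]
contact_force: [-3.1, -3.4, 5.4]
opening: 0.011
grip_force: 25.3
TCP [ 17.7 -34.5 178.7] F [-4.3 -1.8  5.4] T [-0.36  0.88 -0.03] open 11.0 grip 25.3 t 7.1 q [-0.21 -0.01  1.76 -0.    1.38 -0.65]
```

```bash
python3 -m crank '[{"offset":[0,0.0051,-0.0015],"twist":[0,0,0]},{"offset":[0,0.0103,-0.0027],"twist":[0,0,0]},{"offset":[0,0.0155,-0.0036],"twist":[0,0,0]},{"offset":[0,0.0208,-0.0041],"twist":[0,0,0]},{"offset":[0,0.0261,-0.0043],"twist":[0,0,0]},{"offset":[0,0.0314,-0.0042],"twist":[0,0,0]},{"offset":[0,0.0367,-0.0038],"twist":[0,0,0]},{"offset":[0,0.0419,-0.003],"twist":[0,0,0]},{"offset":[0,0.0471,-0.0019],"twist":[0,0,0]},{"offset":[0,0.0523,-0.0004],"twist":[0,0,0]},{"offset":[0,0.0573,0.0013],"twist":[0,0,0]},{"offset":[0,0.0622,0.0034],"twist":[0,0,0]},{"offset":[0,0.0669,0.0057],"twist":[0,0,0]},{"offset":[0,0.0715,0.0084],"twist":[0,0,0]},{"offset":[0,0.076,0.0113],"twist":[0,0,0]},{"offset":[0,0.0802,0.0145],"twist":[0,0,0]},{"offset":[0,0.0842,0.018],"twist":[0,0,0]},{"offset":[0,0.088,0.0217],"twist":[0,0,0]},{"offset":[0,0.0916,0.0256],"twist":[0,0,0]},{"offset":[0,0.0949,0.0298],"twist":[0,0,0]}]' - 25;  python3 - <<'E'
from h import *
cut()
im=get_image("scene")[140:290,180:380,::-1];cv2.imwrite("pics/c.png",cv2.resize(im,None,fx=4,fy=4))
E
```

```text
t: 9.6
tool_pos: [0.6671, -0.0079, 0.1455]
tool_rot: [-1.679, -2.655, 0.001]
contact_force: [-1.3, -5.9, 3.6]
opening: 0.0109
grip_force: 27.0
TCP [111.9 -33.7 145.5] F [-3.7 -4.8  3.6] T [-0.68  0.84 -0.06] open 10.9 grip 27.0 t 9.6 q [-0.12  0.21  1.58  0.    1.35 -0.57]
```

View pics/c.png

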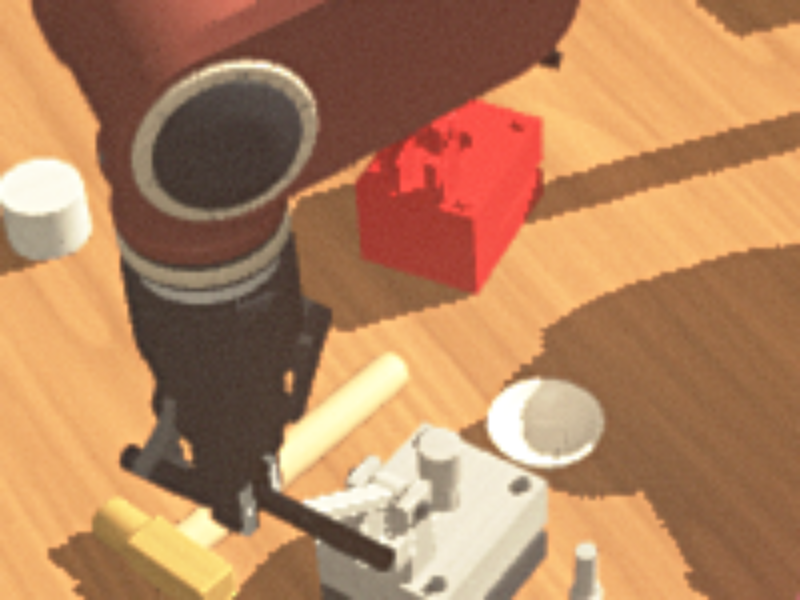

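The latch is over near its stop and the punch head now shows at crop (440,455). Release, let it rest on the stop, and rise clear.

```bash
python3 -m crank '[{"offset":[0,0,0],"twist":[0,0,0]},{"offset":[0,0,0],"twist":[0,0,0]},{"offset":[0,0,0],"twist":[0,0,0]},{"offset":[0,0,0],"twist":[0,0,0]},{"offset":[0,0,0],"twist":[0,0,0]},{"offset":[0,0,0],"twist":[0,0,0]},{"offset":[0,0,-0.02],"twist":[0,0,0]},{"offset":[0,0,-0.05],"twist":[0,0,0]},{"offset":[0,0,-0.08],"twist":[0,0,0]},{"offset":[0,0,-0.11],"twist":[0,0,0]},{"offset":[0,0,-0.11],"twist":[0,0,0]},{"offset":[0,0,-0.11],"twist":[0,0,0]}]' 1;  python3 - <<'E'
from h import *
cut(); go(0,0,200,90); go(0,0,79,90)
p=np.load("p.npy")
im=get_image("scene")[140:290,180:380,::-1];a=cv2.resize(im,None,fx=4,fy=4)
P=[[45-85*np.cos(t),y,113.5+85*np.sin(t)] for t in(2.3,2.5) for y in(-52,52)]+[[0,0,108]]
for u in(proj(toW(np.array(P)/1000,p),"scene")+.5-[180,140])*4: cv2.circle(a,tuple(u.astype(int)),3,(0,255,0),1)
cv2.imwrite("pics/d.png",a)
E
```

```text
t: 11.15
tool_pos: [0.6669, -0.008, 0.2559]
tool_rot: [-1.679, -2.655, 0.0]
contact_force: [-0.1, 0.7, 0.1]
opening: 0.0856
grip_force: 0.0
TCP [111.7 -33.7 255.9] F [0.2 0.6 0.1] T [0.03 0.01 0.04] open 85.6 grip 0.0 t 11.15 q [-0.12  0.14  1.48 -0.    1.52 -0.57]
off mm [  33.8 -111.7   55.9] twist [ -0.  -0. -90.] t 11.15
off mm [  33.7 -111.6  176.9] twist [ -0.  -0. -90.] t 11.15
```

View pics/d.png

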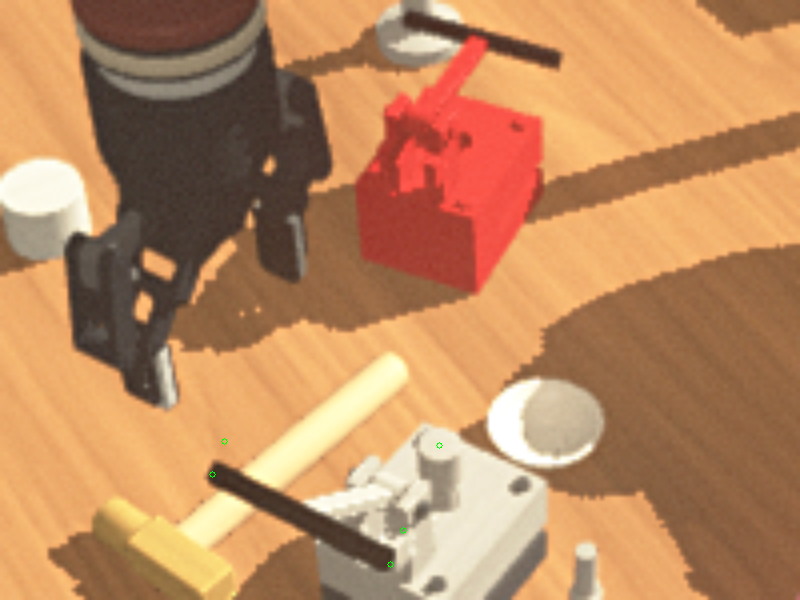

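The bar sits exactly on the a = 2.5 markers, and the punch head matches its marker at (439,445). Now above the punch with a 90° turn, so that the fingers close along cutter y, clear of the cheeks.

```bash
python3 -m crank '[{"offset":[0.003,-0.01,0],"twist":[0,0,8]},{"offset":[0.007,-0.022,0],"twist":[0,0,17]},{"offset":[0.01,-0.035,0],"twist":[0,0,26]},{"offset":[0.014,-0.048,0],"twist":[0,0,35]},{"offset":[0.018,-0.06,0],"twist":[0,0,44]},{"offset":[0.022,-0.072,0],"twist":[0,0,53]},{"offset":[0.025,-0.084,0.01],"twist":[0,0,62]},{"offset":[0.028,-0.095,0.02],"twist":[0,0,71]},{"offset":[0.031,-0.104,0.035],"twist":[0,0,80]},{"offset":[0.0338,-0.1117,0.05],"twist":[0,0,88]},{"offset":[0.0338,-0.1117,0.056],"twist":[0,0,90]},{"offset":[0.0338,-0.1117,0.056],"twist":[0,0,90]},{"offset":[0.0338,-0.1117,0.056],"twist":[0,0,90]}]' 0.7;  python3 -c "
from h import *
cut(); go(0,0,79,90)"
```

```text
t: 12.82
tool_pos: [0.5523, -0.0254, 0.2007]
tool_rot: [3.064, 0.692, 0.001]
contact_force: [-0.8, -0.6, -0.4]
opening: 0.0597
grip_force: 0.0
TCP [  0.7  -0.3 200.7] F [-1.  -0.2 -0.4] T [ 0.    0.02 -0.  ] open 59.7 grip 0.0 t 12.825 q [-0.18 -0.1   1.81  0.    1.43  0.95]
off mm [ -0.7  -0.4 121.7] twist [ 0.  -0.   0.1] t 12.825
```

```bash
python3 -m crank '[{"offset":[0,0,0.04],"twist":[0,0,0]},{"offset":[0,0,0.075],"twist":[0,0,0]},{"offset":[0,0,0.1],"twist":[0,0,0]},{"offset":[0,0,0.115],"twist":[0,0,0]},{"offset":[0,0,0.1215],"twist":[0,0,0]},{"offset":[0,0,0.1215],"twist":[0,0,0]},{"offset":[0,0,0.1215],"twist":[0,0,0]}]' - && python3 -c "
from h import *
cut()" && python3 -m crank '[{"offset":[0,0,0],"twist":[0,0,0]},{"offset":[0,0,0],"twist":[0,0,0]},{"offset":[0,0,0],"twist":[0,0,0]},{"offset":[0,0,0],"twist":[0,0,0]},{"offset":[0,0,0],"twist":[0,0,0]},{"offset":[0,0,0],"twist":[0,0,0]},{"offset":[0,0,0],"twist":[0,0,0]}]' 0 30;  python3 - <<'E'
from h import *
cut()
im=get_image("scene")[170:320,200:400,::-1];cv2.imwrite("pics/e.png",cv2.resize(im,None,fx=4,fy=4))
E
```

```text
t: 13.7
tool_pos: [0.5527, -0.0256, 0.08]
tool_rot: [3.064, 0.69, 0.003]
contact_force: [0.5, -0.2, -0.3]
opening: 0.0597
grip_force: 0.0
TCP [ 1.  -0.6 80. ] F [ 0.4 -0.4 -0.3] T [ 0.   -0.02  0.02] open 59.7 grip 0.0 t 13.7 q [-0.18  0.03  1.91  0.    1.21  0.95]
t: 14.58
tool_pos: [0.5523, -0.0255, 0.0794]
tool_rot: [3.064, 0.69, 0.002]
contact_force: [-0.3, -0.1, 5.4]
opening: 0.0229
grip_force: 29.7
TCP [ 0.6 -0.4 79.4] F [-0.3  0.1  5.4] T [0.08 0.04 0.02] open 22.9 grip 29.7 t 14.575 q [-0.18  0.03  1.91 -0.    1.21  0.95]
```

View pics/e.png

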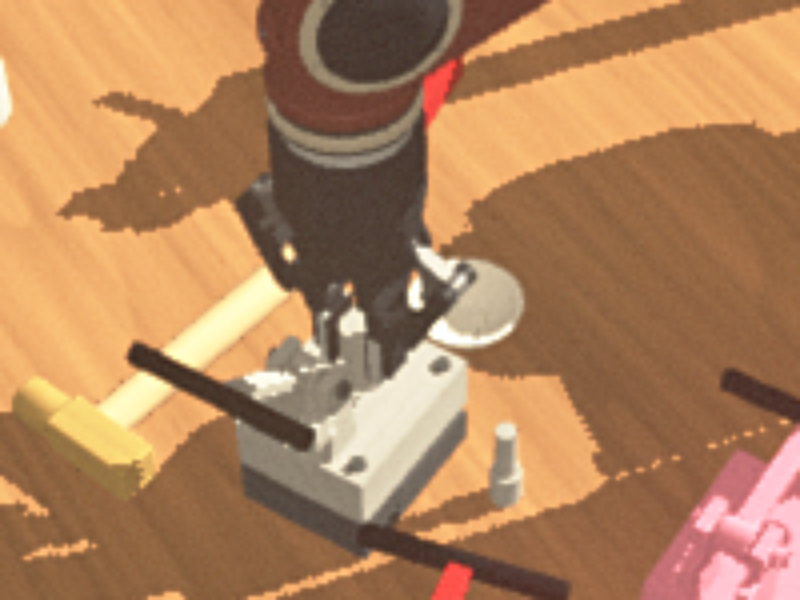

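The punch is gripped (24 mm head) with side force near zero and the latch still open. Draw up gently, checking the force after 12 mm.

```bash
python3 -m crank '[{"offset":[0,0,0],"twist":[0,0,0]},{"offset":[0,0,-0.002],"twist":[0,0,0]},{"offset":[0,0,-0.004],"twist":[0,0,0]},{"offset":[0,0,-0.006],"twist":[0,0,0]},{"offset":[0,0,-0.008],"twist":[0,0,0]},{"offset":[0,0,-0.01],"twist":[0,0,0]},{"offset":[0,0,-0.012],"twist":[0,0,0]},{"offset":[0,0,-0.012],"twist":[0,0,0]}]' - 40; python3 -c "
from h import *
cut()"
```

```text
t: 15.62
tool_pos: [0.5517, -0.0254, 0.091]
tool_rot: [-3.065, -0.69, 0.0]
contact_force: [2.0, -2.2, -1.2]
opening: 0.0226
grip_force: 39.4
TCP [ 0.2 -0.  91. ] F [ 0.9 -2.9 -1.2] T [-0.43 -0.11  0.03] open 22.6 grip 39.4 t 15.625 q [-0.18  0.01  1.9  -0.    1.23  0.95]
```

```bash
python3 -m crank '[{"offset":[0,0.0003,-0.002],"twist":[0,0,0]},{"offset":[0,0.0003,-0.004],"twist":[0,0,0]},{"offset":[0,0.0003,-0.006],"twist":[0,0,0]},{"offset":[0,0.0003,-0.008],"twist":[0,0,0]},{"offset":[0,0.0003,-0.01],"twist":[0,0,0]},{"offset":[0,0.0003,-0.012],"twist":[0,0,0]},{"offset":[0,0.0003,-0.014],"twist":[0,0,0]},{"offset":[0,0.0003,-0.016],"twist":[0,0,0]},{"offset":[0,0.0003,-0.018],"twist":[0,0,0]},{"offset":[0,0.0003,-0.018],"twist":[0,0,0]},{"offset":[0,0.0003,-0.018],"twist":[0,0,0]},{"offset":[0,0.0003,-0.018],"twist":[0,0,0]}]' - 40
python3 - <<'E'
from h import *
cut()
p=np.load("p.npy");a=cv2.resize(get_image("scene")[210:285,255:355,::-1],None,fx=8,fy=8,interpolation=cv2.INTER_CUBIC)
for z in(64,84,87,112):
    t=np.arange(0,6.3,.4);r=12 if z==112 else 8
    for u in(proj(toW(np.c_[r*np.cos(t),r*np.sin(t),z+0*t]/1000,p),"scene")+.5-[255,210])*8: cv2.circle(a,tuple(u.astype(int)),1,(0,255,0),-1)
cv2.imwrite("pics/f.png",a)
E
```

```text
t: 17.12
tool_pos: [0.5518, -0.0256, 0.1086]
tool_rot: [-3.065, -0.69, 0.0]
contact_force: [-0.3, 0.0, -1.9]
opening: 0.0228
grip_force: 39.5
TCP [  0.2  -0.3 108.6] F [-0.3  0.2 -1.9] T [ 0.02  0.03 -0.03] open 22.8 grip 39.5 t 17.125 q [-0.18 -0.01  1.89  0.    1.26  0.95]
```

View pics/f.png

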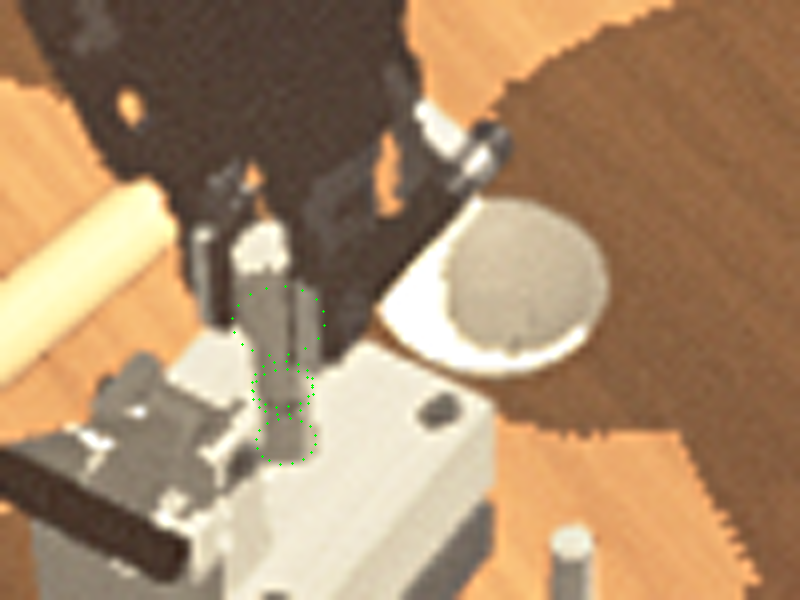

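The groove shows as a dark band at about (285,407), right at the predicted rings for 20–23 mm. One sub-pixel check of the height before handing in.

Run:
```python
from h import *
p=np.load("p.npy");k=get_calibration("scene")
im=np.mean([get_image("scene").astype(float).mean(2) for _ in range(6)],0)
c=toW(np.array([[0,0,.0]]),p)[0];d=(k["world_from_camera"][:3,3]-c)[:2];d/=np.hypot(*d)
s=np.r_[np.cross([0,0,1],[d[0],d[1],0])]
for z in np.arange(64,96,1.):
    v=[]
    for w in np.linspace(-4,4,9):
        q=c+[0,0,z/1000]+np.r_[d*np.sqrt(64-w*w)/1000,0]+s*w/1000
        u=proj(q,"scene")[0];v.append(cv2.remap(im.astype(np.float32),np.float32([[u[0]]]),np.float32([[u[1]]]),1)[0,0])
    print(z-64,round(float(np.mean(v))),end="; ")
cut()
```

```text
0.0 181; 1.0 159; 2.0 145; 3.0 139; 4.0 133; 5.0 131; 6.0 132; 7.0 133; 8.0 134; 9.0 134; 10.0 134; 11.0 134; 12.0 134; 13.0 134; 14.0 134; 15.0 134; 16.0 133; 17.0 133; 18.0 133; 19.0 130; 20.0 127; 21.0 122; 22.0 118; 23.0 115; 24.0 116; 25.0 121; 26.0 127; 27.0 133; 28.0 135; 29.0 135; 30.0 136; 31.0 136; TCP [  0.2  -0.4 108.7] F [ 1.2  0.6 -2.3] T [-0.01  0.04  0.02] open 22.7 grip 39.5 t 17.475 q [-0.18 -0.01  1.89  0.    1.26  0.95]
```

Measured from the shank's edge at the block top, the groove's centre is about 22 mm up (21.5 expected). That puts the rise at 30 mm to within about 1 mm; the side forces are about 1 N and the grip is steady. Handing in.

```bash
python3 -c "
from station import *
print(finish_job())"
```

```text
the job is handed in; nothing more can be done
None
```

The latch is fully open on its stop and the punch is gripped and held still about 30 mm up, foot still in the bore; I moved nothing else, and the job was handed in at about 17.5 s.

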